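Stage four parcels on the sorting bench

ROBOT

A 7-joint arm with a two-finger parallel gripper is mounted at the origin on the work surface. World frame = base frame: x ahead of the robot, y to its left, z up, the work surface at z = 0. Lengths are in m, angles in rad, forces in N, time in s.
With the tool pointing down it reaches from about 0.425 to 1.025 m from the base axis. Payload 9.4 kg.
Tool frame: the origin (TCP) lies midway between the tips of the shut fingers; the grasp point (between the pads) lies 19 mm behind it; z points along the fingers, y is the line along which they close (so a half turn about z gives the same grasp; the last joint's range is limited). The gripper opens to 85 mm and grips with 20 to 120 N. Pads are 22 mm wide; open, the fingers measure 114 mm over their backs; the gripper's body (76 mm by 85 mm) begins 54 mm behind the grasp point. The pads swing forward as they close: fully open they stand 13 mm farther back than shut.
Start: joints at [-1.317, 0.599, -0.003, 1.599, 0.002, 0.943, -0.08], TCP at [0.235, 0.686, 0.231] pointing down, gripper open.
Joint ranges: [-2.57, 2.57], [-0.35, 1.97], [-1.29, 1.29], [0.11, 2.56], [-1.05, 4.19], [0.11, 1.86], [-2.63, 2.63]. Speed limits (rad/s): [2.22, 2.22, 3.01, 3.01, 3.14, 3.14, 3.14].

INTERFACE

Orientations are given as [roll, pitch, yaw] about the fixed x, y, z axes, in that order (R = Rz(yaw) Ry(pitch) Rx(roll)).
In Python, from bench import ctrl, camera, calibration gives the robot as it stands. The module is installed in compiled form; this text tells all that it offers.
- The arm moves only by the tool send_rows, never from a script. Its argument "motion" is one flat list of numbers, 5 for each row, row after row: the opening in per cent of the stroke, from 0 (shut) to 100 (fully open), then the shift along the tool's x, y, z in m, then the turn about the tool's z in degrees. A call has 1 to 8 rows; each row is the pose to reach, as a shift and turn from the pose commanded when the call began, along the tool's axes at that moment; what a row does not reach only later rows make up. A row lasts 1/10 s, in which the tool goes at most 50 mm and 8.59 degrees, less where a joint would pass 70% of its speed; a pose out of reach is approached as far as the arm can. A call with a gripper value outside its range is refused whole. The fingers move at their own pace and stop on an object; "force" is the grip in N (left out, the last holds). Time passes only in rows, so rows that repeat a pose let the fingers close. It gives the time, the measured TCP pose, the force, the opening and the grip force at its end, in the units of the state.
- ctrl.get_obs(): the state, without advancing time (a new reading comes with each control period).
- camera(name): name is "scene" or "top"; returns the picture (420x560x3 uint8, red, green, blue); there is no depth.
- calibration(name): a dict with "fovy" (degrees; the focal length in pixels is half the picture's height over the tangent of half this angle, whatever the lens; pixels are square), "cx", "cy" (the principal point, pixels), "R" (3x3) and "t" (3): a world point X has camera coordinates R X + t. Camera axes: x right, y down, z forward; pixel columns grow to the right and rows downward; lengths in m; the calibration is good to about 2 mm. A picture is of the moment at which its call begins. calibration takes no time and is no camera call.
- ctrl.sign_off(): hands the job in; it is judged then, once.
The state is a dict: "t": time; "joint_pos": joint angles; "joint_velocities": joint speeds; "joint_efforts": joint torques, N m; "position": TCP position; "tool_rot": TCP orientation; "force": force on the tool from outside, world axes, zero at the start; "moment": the same for the moment, N m; "gripper_width": finger opening in m; "grip_force": force on a finger pad.
Only numpy, scipy, OpenCV 4.12 (cv2) and the standard library are available. Lean on these libraries where they do the work, as an engineer would, in place of code of your own. Each camera call takes 0.05 s, during which the arm holds its last target. There are 200 camera calls.

TASK

Stage the four cartons on the sorting bench: lay the brown carton flat on the measuring board, lengthwise along the board's longer side, pushed fully home against both fences; only then set the white carton centred on top of it, lengthwise the same way. On the black mat stand the grey carton in the white-outlined bay beside the red post and the yellow one in the other bay, between the grey carton and the blue post, each inside its outline and with its length along the row. All cartons end right way up and are let go of; leave the tape roll and the hand scanner where they are.

Things in the scene. Friction and masses are not known exactly. Their poses are not given: they have to be found in the camera images.
- brown_center (a point): Brown kraft cardboard carton with a lighter tape strip and a white blank label, 100 x 60 x 60 mm high, about 0.3 kg, loose. The point is its centre (30 mm above its underside); x along its 100 mm length, y across its 60 mm width, z up.
- white_center (a point): White carton with one red band across it, 80 x 50 x 35 mm high, about 0.12 kg, loose. The point is its centre (17.5 mm above its underside); x along its 80 mm length, y across its 50 mm width, z up.
- grey_center (a point): Dark grey carton with a white blank label, 80 x 50 x 45 mm high, about 0.2 kg, loose. The point is its centre (22.5 mm above its underside); x along its 80 mm length, y across its 50 mm width, z up.
- yellow_center (a point): Yellow carton with a white blank label and a thin orange strip, 80 x 50 x 45 mm high, about 0.18 kg, loose. The point is its centre (22.5 mm above its underside); x along its 80 mm length, y across its 50 mm width, z up.
- board: Fixed measuring board: pale aluminium plate 150 (x) by 110 mm (y), 10 mm thick; dark fences 10 mm thick, tops 25 mm above the bench, along its +x edge (inner face x = +65 mm) and +y edge (inner face y = +45 mm), meeting in the corner; other edges open. Origin: centre of underside, on the bench. The brown carton, home with its length along x, is centred at x +15, y +15, z +40 mm.
- mat: Black rubber mat, fixed, 120 mm (x) by 330 mm (y), 4 mm thick; two flat white-outlined bays in a row along its y: centres at x = 0, y = -52.5 and +52.5 mm; each outline 74 mm (x) by 104 mm (y) outside, line 4 mm wide. Origin: centre of its underside, on the bench. A post stands at each end of the row.
- red_post: Red marker post, fixed on one end of the mat (at mat y = -132.5 or +132.5 mm, x = 0; which end varies), 30 mm diameter, its top 59 mm above the bench. Origin at the centre of its foot, 4 mm above the bench. The centre of the bay next to it is 80 mm away.
- blue_post: Blue marker post, the same in size, fixed on the other end of the mat. Origin at the centre of its foot, 4 mm above the bench. The centre of the bay next to it is 80 mm away.
- tape: Bystander: roll of tan packing tape lying flat, 90 mm diameter, 48 mm high, loose, standing in the row of cartons. Origin at the centre of its underside.
- scanner: Bystander: small hand scanner, black handle, dark blue-green head and orange trigger, 110 x 56 mm, 30 mm high, lying loose in the row of cartons. Origin under its middle, on the bench, x along its length.
Things that resemble listed ones, but are neither listed nor needed, are in the scene too. There is more than one size of the part that bears grey_center; the job needs the largest.

How it is judged:
By the outcome, as a careful person would: the job done as asked, in the order asked, and still so for the second after the job is handed in, with the robot touching nothing.
It also fails if it takes over 115 s, if anything falls off the work surface, if the arm or the gripper's body presses on something with over 40 N, if the wrist force passes 120 N, or if a joint passes its speed limit or range.

## Working session

There is one attempt and no reset: what is moved stays moved. The work goes in short steps, Python scripts to look and compute and a tool call to move; the robot and the scene stay as the last step left them, time stands still between calls to the robot, and variables do not carry over. Pictures are saved under pics/ and viewed, at most 14 in all, crops included, and the job is handed in when it is done.

Besides the shell and the picture viewer there is one more tool, called by a JSON object that holds its "method" and its "body", one argument or row to a line. send_rows: Moves the arm, as the interface text tells. Its arguments: {"type":"object","properties":{"motion":{"type":"array"},"force":{"type":"number"}},"required":["motion"]}

```bash
mkdir -p pics
python3 - <<'E'
from bench import ctrl,camera,calibration
import cv2
for n in("scene","top"):
    im=camera(n); cv2.imwrite(f"pics/{n}0.png",cv2.resize(im[:,:,::-1],(800,600),interpolation=cv2.INTER_CUBIC))
    print(n,calibration(n))
print(ctrl.get_obs())
E
```

```text
scene {'fovy': 45.819905853289946, 'cx': 284.3450756045559, 'cy': 211.9478203267791, 'R': array([[-0.6223958 ,  0.78268047, -0.00589534],
       [ 0.64095647,  0.50534357, -0.5777566 ],
       [-0.44921964, -0.36337194, -0.81618782]]), 't': array([ 0.3179264 , -0.29223428,  1.353457  ])}
top {'fovy': 55.49298953899755, 'cx': 278.9437484086599, 'cy': 208.26714493923703, 'R': array([[-0.01284869, -0.99964597, -0.0232989 ],
       [-0.9876862 ,  0.01632143, -0.15559431],
       [ 0.15591949,  0.02101282, -0.98754624]]), 't': array([0.01898405, 0.51347715, 1.06516563])}
{'t': 0.1, 'joint_pos': array([-1.31672027,  0.60006437, -0.00254511,  1.60004731,  0.00181331,
        0.94289751, -0.07976817]), 'joint_velocities': array([-0.0009061 , -0.00054685, -0.00109652, -0.00166173,  0.00069801,
        0.00044302,  0.00038242]), 'joint_efforts': array([ 5.99468258e-03, -7.77991390e+01,  1.57005664e+00, -2.58617592e+01,
        1.26250225e-02,  5.53053163e-03,  2.64834298e-06]), 'position': array([0.2353413 , 0.68529652, 0.2304903 ]), 'tool_rot': array([-3.14018517e+00,  1.41324868e-04,  2.81091628e+00]), 'force': array([ 0.7724512 , -0.28447231,  0.12410314]), 'moment': array([ 0.04782441, -0.0238151 , -0.02539295]), 'grip_force': 0.0, 'gripper_width': 0.08517016860586807}
```

View pics/scene0.png

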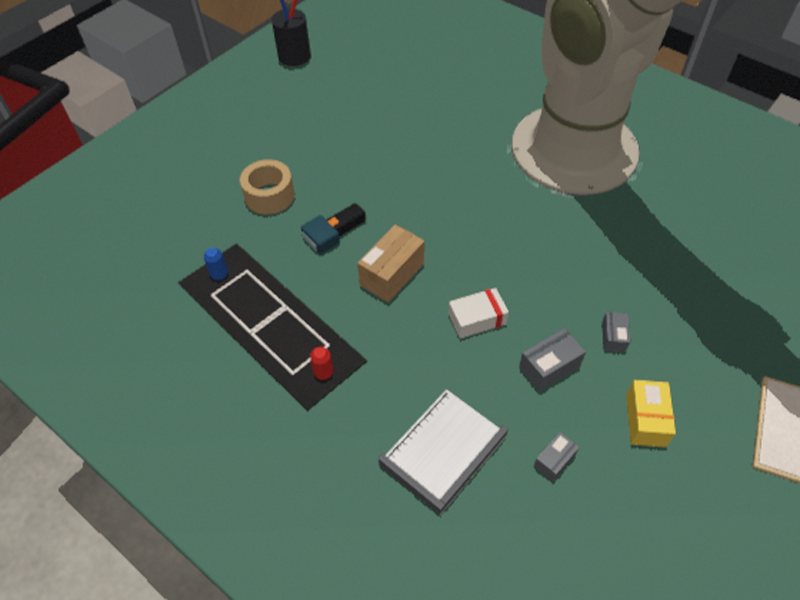

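View pics/top0.png

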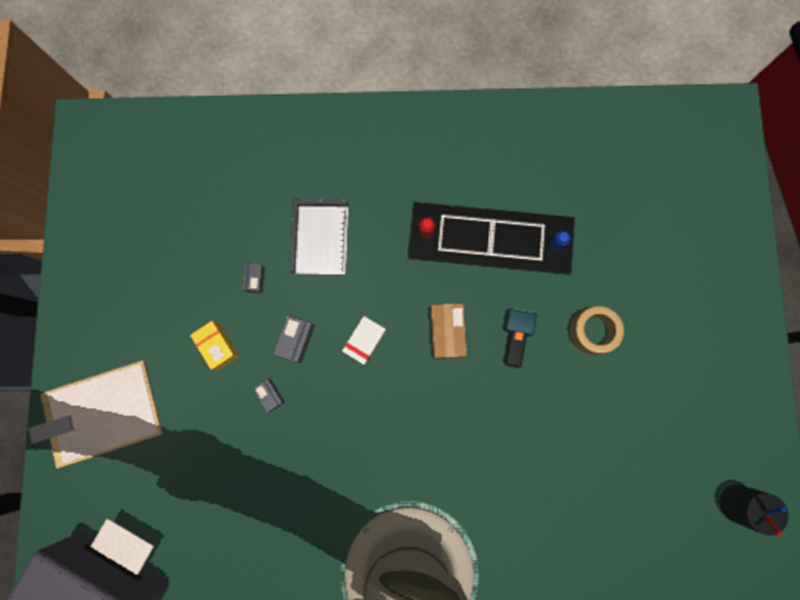

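```bash
cat > h.py <<'E'
import numpy as np,cv2
from scipy.optimize import minimize
from bench import ctrl,camera,calibration
CAL={n:calibration(n) for n in("scene","top")}
def proj(n,X):
    c=CAL[n];f=210/np.tan(np.radians(c["fovy"]/2));p=X@np.array(c["R"]).T+c["t"]
    return p[:,:2]/p[:,2:]*f+[c["cx"],c["cy"]]
def unproj(n,uv,z):
    c=CAL[n];f=210/np.tan(np.radians(c["fovy"]/2));R=np.array(c["R"])
    d=R.T@np.array([(uv[0]-c["cx"])/f,(uv[1]-c["cy"])/f,1]);o=-R.T@c["t"]
    return o+d*(z-o[2])/d[2]
def box(lx,ly,z0,z1):
    return np.array([[a*lx/2,b*ly/2,z] for a in(-1,1) for b in(-1,1) for z in(z0,z1)])/1000
def place(P,q):
    c,s=np.cos(q[2]),np.sin(q[2]);return np.c_[P[:,0]*c-P[:,1]*s+q[0],P[:,0]*s+P[:,1]*c+q[1],P[:,2]]
S=4
def fit(P,masks,q0):
    """masks: {cam: bool mask}; q=(x,y,yaw)"""
    big={n:cv2.resize(m.astype(np.uint8),None,fx=S,fy=S,interpolation=cv2.INTER_NEAREST) for n,m in masks.items()}
    def loss(q):
        L=0
        for n,m in big.items():
            h=cv2.convexHull(((proj(n,place(P,q))+.5)*S-.5).astype(np.float32))
            r=np.zeros_like(m);cv2.fillConvexPoly(r,np.round(h*16).astype(np.int32),1,shift=4)
            L+=1-(r&m).sum()/max(1,(r|m).sum())
        return L
    best=None
    for dy in(0,.4,-.4):
        x0=np.array(q0)+[0,0,dy]
        r=minimize(loss,x0,method="Nelder-Mead",options=dict(initial_simplex=x0+np.array([[0,0,0],[.015,0,0],[0,.015,0],[0,0,.2]]),xatol=2e-4,fatol=1e-4))
        if best is None or r.fun<best.fun:best=r
    return best.x,best.fun
def objmask(im):
    """not the green bench"""
    i=im.astype(int);R,G,B=i[...,0],i[...,1],i[...,2]
    return ~((G>1.25*R)&(G>1.1*B)&(G>20))
def comp(im,n,X,mask=None):
    m=objmask(im) if mask is None else mask
    k,l=cv2.connectedComponents(cv2.morphologyEx(m.astype(np.uint8),cv2.MORPH_OPEN,np.ones((2,2))))
    u,v=np.round(proj(n,np.array([X]))[0]).astype(int)
    w=l[v-3:v+4,u-3:u+4].ravel();w=w[w>0]
    M=(l==np.bincount(w).argmax()).astype(np.uint8)
    c,_=cv2.findContours(M,cv2.RETR_EXTERNAL,cv2.CHAIN_APPROX_NONE)
    return cv2.drawContours(np.zeros_like(M),c,-1,1,-1)>0
DIM=dict(brown=(100,60,60),white=(80,50,35),grey=(80,50,45),yellow=(80,50,45))
E
cat > look.py <<'E'
from h import *
ims={n:camera(n) for n in CAL}
g=dict(brown=(448,330,.06,0),white=(363,340,.035,-.5),grey=(293,338,.045,-.3),yellow=(212,345,.045,.5),
 board=(320,238,.01,0),mat=(492,238,.004,0),tape=(597,330,.04,0),scanner=(518,337,.02,0))
for k,(u,v,z,yw) in g.items():
    X=unproj("top",(u*.7,v*.7),z)
    if k in("tape","scanner"):print(k,X);continue
    if k=="board":P=np.r_[box(150,110,0,10),box(10,110,0,25)+[.07,0,0],box(150,10,0,25)+[0,.05,0]]
    elif k=="mat":P=box(120,330,0,4)
    else:P=box(*DIM[k][:2],0,DIM[k][2])
    ms={n:comp(ims[n],n,X) for n in ims}
    if k=="mat":  ms={n:cv2.morphologyEx(m.astype(np.uint8),cv2.MORPH_OPEN,np.ones((9,9))) for n,m in ms.items()}
    for nn in(["top"],["scene"],["top","scene"]):
        q,f=fit(P,{n:ms[n] for n in nn},[X[0],X[1],yw])
        print(k,nn,np.round(q,4),round(f,3))
for n in ims:
    for nm,u,v in(("red",427,227),("blue",562,239)):
        if n=="top":print(nm,unproj("top",(u*.7,v*.7),.059))
E
python3 look.py
```

```text
brown ['top'] [ 0.4454 -0.0848  0.0397] 0.052
brown ['scene'] [ 0.447  -0.0791  0.0487] 0.026
brown ['top', 'scene'] [ 0.4454 -0.083   0.0381] 0.164
white ['top'] [ 0.4315  0.0788 -0.5669] 0.069
white ['scene'] [ 0.4328  0.0835 -0.5587] 0.039
white ['top', 'scene'] [ 0.4313  0.081  -0.5721] 0.196
grey ['top'] [ 0.4355  0.2156 -0.3307] 0.047
grey ['scene'] [ 0.4367  0.2203 -0.3296] 0.032
grey ['top', 'scene'] [ 0.4363  0.2184 -0.3396] 0.171
yellow ['top'] [0.4259 0.3708 0.5758] 0.051
yellow ['scene'] [0.4264 0.3761 0.5785] 0.029
yellow ['top', 'scene'] [0.426  0.3747 0.5833] 0.165
board ['top'] [ 0.6419  0.1687 -0.0299] 0.019
board ['scene'] [ 0.6457  0.1755 -0.0408] 0.03
board ['top', 'scene'] [ 0.6442  0.1737 -0.0383] 0.161
mat ['top'] [ 0.6384 -0.1795 -0.1174] 0.05
mat ['scene'] [ 0.6403 -0.1752 -0.1192] 0.048
mat ['top', 'scene'] [ 0.6394 -0.1772 -0.1158] 0.104
tape [ 0.44483455 -0.36627342  0.04      ]
scanner [ 0.43540086 -0.21948868  0.02      ]
red [ 0.64843011 -0.04607923  0.059     ]
blue [ 0.61953338 -0.30500666  0.059     ]
```

```bash
cat > go.py <<'E'
import sys,numpy as np
from bench import ctrl
from scipy.spatial.transform import Rotation as Ro
def show():
    o=ctrl.get_obs();print("t",round(o["t"],2),"pos",np.round(o["position"],4),"rpy",np.round(o["tool_rot"],4),"F",np.round(o["force"],1),"w",round(o["gripper_width"],4));return o
o=show();p=o["position"];y=o["tool_rot"][2]
for a in sys.argv[1:]:
    T=list(map(float,a.split(",")))
    R=Ro.from_euler("xyz",[np.pi,0,y]).as_matrix()
    d=R.T@(np.array(T[:3])-p);t=np.degrees((y-T[3]+np.pi/2)%np.pi-np.pi/2) if len(T)<5 else np.degrees(y-T[3])
    print(a,"shift",np.round(d,4),"turn",round(t,2),"rows",int(np.ceil(max(np.linalg.norm(d)/.05,abs(t)/8.59))))
    y=y-np.radians(t);p=np.array(T[:3])
E
python3 go.py .426,.3735,.15,.577 .426,.3735,.01,.577
```

```text
t 0.2 pos [0.2354 0.6854 0.2307] rpy [-3.1406e+00  1.0000e-04  2.8109e+00] F [-1.   0.3 -1.2] w 0.0858
.426,.3735,.15,.577 shift [-0.2816 -0.2331  0.0807] turn -52.01 rows 8
.426,.3735,.01,.577 shift [ 0.   -0.    0.14] turn 0.0 rows 3
```

{"method": "send_rows", "body": {
  "motion": [100,-0.2816,-0.2331,0.0807,-52,100,-0.2816,-0.2331,0.0807,-52,100,-0.2816,-0.2331,0.0807,-52,100,-0.2816,-0.2331,0.0807,-52,100,-0.2816,-0.2331,0.0807,-52,100,-0.2816,-0.2331,0.0807,-52,100,-0.2816,-0.2331,0.0807,-52,100,-0.2816,-0.2331,0.0807,-52],
  "force": 30
}}

```text
t: 1.0
position: [0.4284, 0.3686, 0.1496]
tool_rot: [-3.139, -0.002, -2.569]
force: [0.5, 0.6, -0.7]
gripper_width: 0.0854
grip_force: 0.0
```

{"method": "send_rows", "body": {
  "motion": [100,0,0,0,0,100,0,0,0,0]
}}

```text
t: 1.2
position: [0.4264, 0.3736, 0.1506]
tool_rot: [3.141, -0.0, -2.566]
force: [-0.5, 1.1, -0.5]
gripper_width: 0.0854
grip_force: 0.0
```

```bash
python3 go.py .426,.3735,.06,.577
python3 - <<'E'
from bench import camera
import cv2,numpy as np
a=camera("scene")[150:350,330:530,::-1];b=camera("top")[190:390,60:260,::-1]
cv2.imwrite("pics/y1.png",cv2.resize(np.hstack([a,b]),(800,400),interpolation=cv2.INTER_CUBIC))
E
```

```text
t 1.2 pos [0.4264 0.3736 0.1506] rpy [ 3.1413 -0.     -2.5662] F [-0.5  1.1 -0.5] w 0.0854
.426,.3735,.06,.577 shift [0.0004 0.0001 0.0906] turn -0.09 rows 2
```

View pics/y1.png

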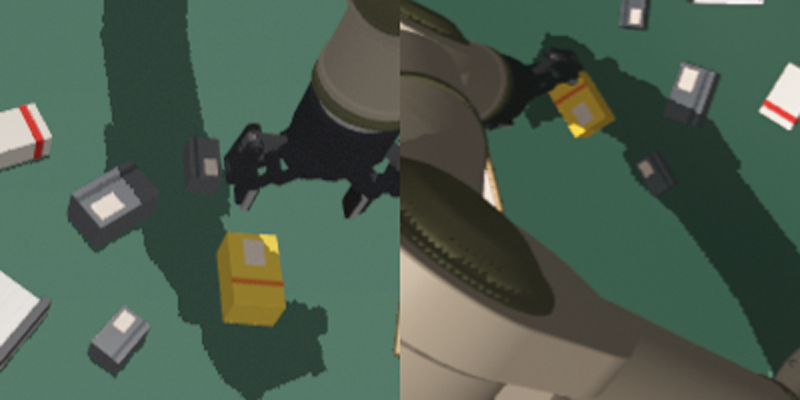

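The gripper hangs above the yellow carton, fingers straddling it (scene crop, fingers at about (245,190) and (355,200)). Now down and grip.

{"method": "send_rows", "body": {
  "motion": [100,0,0,0.05,0,100,0,0,0.1,0,100,0,0,0.138,0,100,0,0,0.138,0,0,0,0,0.138,0,0,0,0,0.138,0,0,0,0,0.138,0,0,0,0,0.138,0],
  "force": 30
}}

```text
t: 2.1
position: [0.4271, 0.3747, 0.015]
tool_rot: [3.141, 0.004, -2.565]
force: [-1.3, -0.2, 9.5]
gripper_width: 0.0497
grip_force: 32.5
```

{"method": "send_rows", "body": {
  "motion": [0,0,0,0,0,0,0,0,0,0,0,0,0,0,0]
}}

```text
t: 2.4
position: [0.4271, 0.3747, 0.015]
tool_rot: [3.141, 0.004, -2.565]
force: [-1.0, 0.3, 7.5]
gripper_width: 0.0494
grip_force: 32.5
```

```bash
cat > tgt.py <<'E'
import numpy as np
m=np.array([.6394,-.1774]);yw=-.118
R=np.array([[np.cos(yw),-np.sin(yw)],[np.sin(yw),np.cos(yw)]])
print("grey bay",m+R@[0,.0525],"yellow bay",m+R@[0,-.0525],"yaw",yw+np.pi/2)
E
python3 tgt.py; python3 go.py .426,.3735,.16,.577 .6332,-.2295,.16,1.453 .6332,-.2295,.02,1.453
```

```text
grey bay [ 0.64558063 -0.12526508] yellow bay [ 0.63321937 -0.22953492] yaw 1.4527963267948967
t 2.4 pos [0.4271 0.3747 0.015 ] rpy [ 3.1407  0.0037 -2.565 ] F [-1.   0.3  7.5] w 0.0494
.426,.3735,.16,.577 shift [ 0.0016 -0.0005 -0.145 ] turn -0.02 rows 3
.6332,-.2295,.16,1.453 shift [ 0.1553 -0.6184 -0.    ] turn -50.19 rows 13
.6332,-.2295,.02,1.453 shift [ 0.   -0.    0.14] turn 0.0 rows 3
```

{"method": "send_rows", "body": {
  "motion": [0,0,0,-0.04,0,0,0,0,-0.09,0,0,0.0,0,-0.14,8,0,0.157,-0.619,-0.145,129.8,0,0.157,-0.619,-0.145,129.8,0,0.157,-0.619,-0.145,129.8,0,0.157,-0.619,-0.145,129.8,0,0.157,-0.619,-0.145,129.8]
}}

```text
t: 3.2
position: [0.5073, 0.1353, 0.1563]
tool_rot: [3.14, 0.002, 2.823]
force: [0.3, 0.9, -2.3]
gripper_width: 0.0498
grip_force: 32.8
```

```bash
python3 go.py .6332,-.2295,.16,1.453,1
```

```text
t 3.2 pos [0.5073 0.1353 0.1563] rpy [3.1397e+00 1.9000e-03 2.8226e+00] F [ 0.3  0.9 -2.3] w 0.0498
.6332,-.2295,.16,1.453,1 shift [-0.234  -0.3069 -0.0037] turn 78.47 rows 10
```

{"method": "send_rows", "body": {
  "motion": [0,-0.23,-0.3,0,78,0,-0.23,-0.3,0,78,0,-0.23,-0.3,0,78,0,-0.23,-0.3,0,78,0,-0.23,-0.3,0,78,0,-0.23,-0.3,0,78,0,-0.23,-0.3,0,78,0,-0.23,-0.3,0,78]
}}

```text
t: 4.0
position: [0.6338, -0.2242, 0.1565]
tool_rot: [3.138, 0.002, 1.619]
force: [0.7, -0.1, -1.6]
gripper_width: 0.0494
grip_force: 32.8
```

{"method": "send_rows", "body": {
  "motion": [0,0,0,0,8,0,0,0,0,8,0,0,0,0,8]
}}

```text
t: 4.3
position: [0.6332, -0.2181, 0.1552]
tool_rot: [3.141, -0.001, 1.494]
force: [-0.4, 0.2, -2.5]
gripper_width: 0.0494
grip_force: 32.8
```

```bash
python3 go.py .6332,-.2295,.05,1.453,1 .6332,-.2295,.02,1.453,1
```

```text
t 4.3 pos [ 0.6332 -0.2181  0.1552] rpy [ 3.141e+00 -1.000e-03  1.494e+00] F [-0.4  0.2 -2.5] w 0.0494
.6332,-.2295,.05,1.453,1 shift [-0.0114  0.0009  0.1052] turn 2.35 rows 3
.6332,-.2295,.02,1.453,1 shift [ 0.   -0.    0.03] turn 0.0 rows 1
```

{"method": "send_rows", "body": {
  "motion": [0,-0.0114,0.001,0.05,2.3,0,-0.0114,0.001,0.09,2.3,0,-0.0114,0.001,0.12,2.3,0,-0.0114,0.001,0.135,2.3,0,-0.0114,0.001,0.135,2.3,0,-0.0114,0.001,0.135,2.3]
}}

```text
t: 4.9
position: [0.6339, -0.23, 0.0203]
tool_rot: [3.141, -0.001, 1.452]
force: [0.5, -0.2, -1.6]
gripper_width: 0.0493
grip_force: 35.4
```

```bash
python3 go.py .6332,-.2295,.019,1.453,1
cat > bay.py <<'E'
from bench import camera
import cv2,numpy as np,sys
a=camera("scene")[140:300,100:300,::-1];b=camera("top")[110:270,260:460,::-1]
cv2.imwrite(sys.argv[1],cv2.resize(np.hstack([a,b]),(800,320),interpolation=cv2.INTER_CUBIC))
E
python3 bay.py pics/b1.png
```

```text
t 4.9 pos [ 0.6339 -0.23    0.0203] rpy [ 3.1406e+00 -5.0000e-04  1.4516e+00] F [ 0.5 -0.2 -1.6] w 0.0493
.6332,-.2295,.019,1.453,1 shift [ 0.0004 -0.0007  0.0013] turn -0.08 rows 1
```

View pics/b1.png

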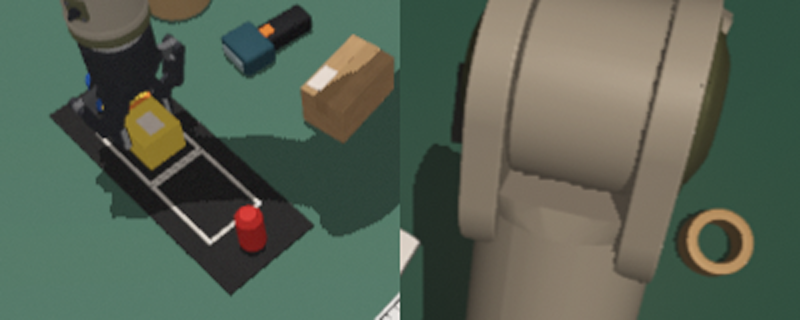

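{"method": "send_rows", "body": {
  "motion": [0,0,0,0.0015,0,100,0,0,0.0015,0,100,0,0,0.0015,0,100,0,0,0.0015,0,100,0,0,-0.03,0,100,0,0,-0.08,0,100,0,0,-0.13,0,100,0,0,-0.15,0]
}}

```text
t: 5.8
position: [0.6349, -0.2317, 0.1746]
tool_rot: [3.136, 0.001, 1.449]
force: [0.3, -0.4, -0.1]
gripper_width: 0.0851
grip_force: 0.0
```

```bash
python3 go.py .446,-.082,.15,3.185,1
```

```text
t 5.8 pos [ 0.6349 -0.2317  0.1746] rpy [3.1356e+00 1.2000e-03 1.4485e+00] F [ 0.3 -0.4 -0.1] w 0.0851
.446,-.082,.15,3.185,1 shift [ 0.1255 -0.2058  0.0246] turn -99.49 rows 12
```

{"method": "send_rows", "body": {
  "motion": [100,0.1255,-0.2058,0.02,-99.5,100,0.1255,-0.2058,0.02,-99.5,100,0.1255,-0.2058,0.02,-99.5,100,0.1255,-0.2058,0.02,-99.5,100,0.1255,-0.2058,0.02,-99.5,100,0.1255,-0.2058,0.02,-99.5,100,0.1255,-0.2058,0.02,-99.5,100,0.1255,-0.2058,0.02,-99.5]
}}

```text
t: 6.6
position: [0.4444, -0.0807, 0.15]
tool_rot: [3.141, 0.001, 2.656]
force: [0.4, 0.0, 0.6]
gripper_width: 0.0853
grip_force: 0.0
```

{"method": "send_rows", "body": {
  "motion": [100,0,0,0,-30.8,100,0,0,0,-30.8,100,0,0,0,-30.8,100,0,0,0,-30.8,100,0,0,0,-30.8]
}}

```text
t: 7.1
position: [0.4444, -0.0812, 0.1497]
tool_rot: [3.142, 0.0, -3.096]
force: [0.4, -0.3, 0.8]
gripper_width: 0.0852
grip_force: 0.0
```

```bash
python3 go.py .446,-.082,.15,-3.098,1 .446,-.082,.022,-3.098,1;  python3 bay.py pics/b2.png
```

```text
t 7.1 pos [ 0.4444 -0.0812  0.1497] rpy [ 3.1416e+00  5.0000e-04 -3.0960e+00] F [ 0.4 -0.3  0.8] w 0.0852
.446,-.082,.15,-3.098,1 shift [-0.0016 -0.0009 -0.0003] turn 0.12 rows 1
.446,-.082,.022,-3.098,1 shift [ 0.    -0.     0.128] turn 0.0 rows 3
```

View pics/b2.png

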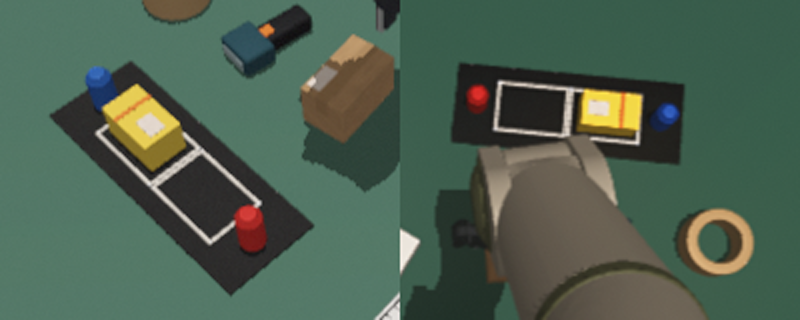

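Yellow stands inside its bay (top crop, about (610,112)). Now the brown grip.

{"method": "send_rows", "body": {
  "motion": [100,-0.0016,-0.001,0.05,0,100,-0.0016,-0.001,0.1,0,100,-0.0016,-0.001,0.128,0,100,-0.0016,-0.001,0.128,0,0,-0.0016,-0.001,0.128,0,0,-0.0016,-0.001,0.128,0,0,-0.0016,-0.001,0.128,0,0,-0.0016,-0.001,0.128,0],
  "force": 40
}}

```text
t: 8.0
position: [0.4471, -0.0821, 0.0231]
tool_rot: [-3.141, 0.004, -3.097]
force: [-1.0, 1.3, 9.8]
gripper_width: 0.0595
grip_force: 45.0
```

```bash
cat >> tgt.py <<'E'
m=np.array([.6442,.1728]);yw=-.036
R=np.array([[np.cos(yw),-np.sin(yw)],[np.sin(yw),np.cos(yw)]])
print("brown home",m+R@[.015,.015],"pre",m+R@[.009,.009],yw+np.pi)
E
python3 tgt.py; python3 go.py .446,-.082,.14,3.105
```

```text
grey bay [ 0.64558063 -0.12526508] yellow bay [ 0.63321937 -0.22953492] yaw 1.4527963267948967
brown home [0.65973016 0.1872504 ] pre [0.6535181  0.18147024] 3.105592653589793
t 8.0 pos [ 0.4471 -0.0821  0.0231] rpy [-3.1414  0.0039 -3.0974] F [-1.   1.3  9.8] w 0.0595
.446,-.082,.14,3.105 shift [ 1.100e-03  1.000e-04 -1.169e-01] turn 4.63 rows 3
```

{"method": "send_rows", "body": {
  "motion": [0,0,0,-0.04,0,0,0,0,-0.09,0,0,-0.21,0.25,-0.12,4.6,0,-0.21,0.25,-0.12,4.6,0,-0.21,0.25,-0.12,4.6,0,-0.21,0.25,-0.12,4.6,0,-0.21,0.25,-0.12,4.6,0,-0.21,0.25,-0.12,4.6]
}}

```text
t: 8.8
position: [0.6286, 0.1568, 0.1404]
tool_rot: [3.141, 0.002, 3.106]
force: [0.8, -0.3, -1.9]
gripper_width: 0.0596
grip_force: 45.4
```

{"method": "send_rows", "body": {
  "motion": [0,0,0,0,0,0,0,0,0,0,0,0,0,0,0]
}}

```text
t: 9.1
position: [0.6268, 0.1538, 0.1392]
tool_rot: [-3.141, -0.001, 3.105]
force: [0.2, -1.2, -2.4]
gripper_width: 0.0595
grip_force: 45.5
```

```bash
python3 go.py .651,.179,.06,3.105 .651,.179,.035,3.105
```

```text
t 9.1 pos [0.6268 0.1538 0.1392] rpy [-3.1407e+00 -5.0000e-04  3.1052e+00] F [ 0.2 -1.2 -2.4] w 0.0595
.651,.179,.06,3.105 shift [-0.0233  0.0261  0.0792] turn 0.01 rows 2
.651,.179,.035,3.105 shift [ 0.    -0.     0.025] turn 0.0 rows 1
```

{"method": "send_rows", "body": {
  "motion": [0,-0.0233,0.026,0.03,0,0,-0.0233,0.026,0.07,0,0,-0.0233,0.026,0.09,0,0,-0.0233,0.026,0.1035,0,0,-0.0233,0.026,0.1055,0,0,-0.0233,0.026,0.1055,0,0,-0.0233,0.026,0.1055,0]
}}

```text
t: 9.8
position: [0.6522, 0.1799, 0.0344]
tool_rot: [3.141, 0.001, 3.105]
force: [0.0, -0.3, -3.0]
gripper_width: 0.0596
grip_force: 46.2
```

```bash
python3 go.py .651,.179,.034,3.105
python3 - <<'E'
from bench import camera
import cv2,numpy as np
a=camera("scene")[220:380,220:400,::-1];b=camera("top")[100:260,160:340,::-1]
cv2.imwrite("pics/br1.png",cv2.resize(np.hstack([a,b]),(800,356),interpolation=cv2.INTER_CUBIC))
E
```

```text
t 9.8 pos [0.6522 0.1799 0.0344] rpy [3.1413e+00 1.1000e-03 3.1054e+00] F [ 0.  -0.3 -3. ] w 0.0596
.651,.179,.034,3.105 shift [ 0.0012 -0.0009  0.0004] turn 0.03 rows 1
```

View pics/br1.png

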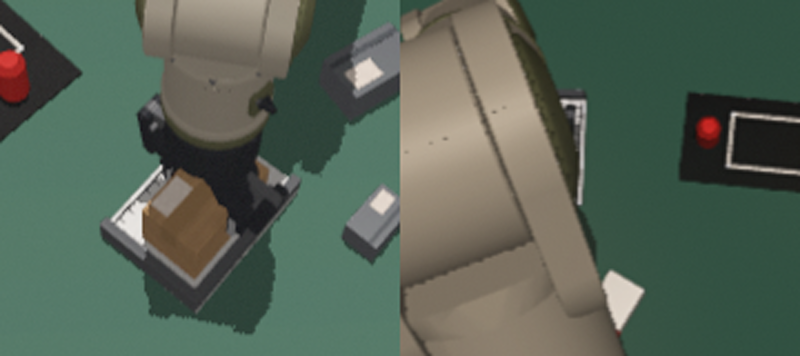

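{"method": "send_rows", "body": {
  "motion": [0,-0.003,0,0.001,0,0,-0.006,0,0.001,0,0,-0.006,0,0.001,0]
}}

```text
t: 10.2
position: [0.6583, 0.1802, 0.0328]
tool_rot: [3.142, 0.0, 3.106]
force: [0.2, 0.6, 1.7]
gripper_width: 0.0593
grip_force: 46.8
```

{"method": "send_rows", "body": {
  "motion": [0,-0.002,0,0,0,0,-0.002,0,0,0]
}}

```text
t: 10.4
position: [0.6594, 0.1802, 0.0328]
tool_rot: [-3.141, -0.001, 3.106]
force: [-3.7, -0.4, 5.8]
gripper_width: 0.0595
grip_force: 47.0
```

{"method": "send_rows", "body": {
  "motion": [0,-0.002,0,0,0,0,-0.002,0,0,0]
}}

```text
t: 10.6
position: [0.661, 0.1802, 0.0328]
tool_rot: [-3.141, -0.001, 3.107]
force: [-5.4, -0.2, 6.6]
gripper_width: 0.0594
grip_force: 47.3
```

{"method": "send_rows", "body": {
  "motion": [0,0,0.003,0,0,0,0,0.006,0,0,0,0,0.006,0,0]
}}

```text
t: 10.9
position: [0.661, 0.1824, 0.0328]
tool_rot: [-3.137, -0.003, 3.104]
force: [-7.0, -8.5, 9.9]
gripper_width: 0.0593
grip_force: 47.7
```

{"method": "send_rows", "body": {
  "motion": [0,0,0,-0.0015,0,0,0,0,-0.0015,0]
}}

```text
t: 11.1
position: [0.6612, 0.1853, 0.0336]
tool_rot: [-3.14, -0.002, 3.106]
force: [-4.7, -2.1, -1.7]
gripper_width: 0.0591
grip_force: 46.2
```

{"method": "send_rows", "body": {
  "motion": [0,0,0.003,0,0,0,0,0.003,0,0]
}}

```text
t: 11.3
position: [0.6612, 0.1866, 0.0335]
tool_rot: [-3.138, -0.002, 3.106]
force: [-4.5, -7.5, 2.2]
gripper_width: 0.0593
grip_force: 46.7
```

Run:
```python
from bench import camera
import cv2,numpy as np
a=camera("scene")[260:370,250:370,::-1]
cv2.imwrite("pics/br2.png",cv2.resize(a,(654,600),interpolation=cv2.INTER_CUBIC))
```

```text
(no output)
```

View pics/br2.png

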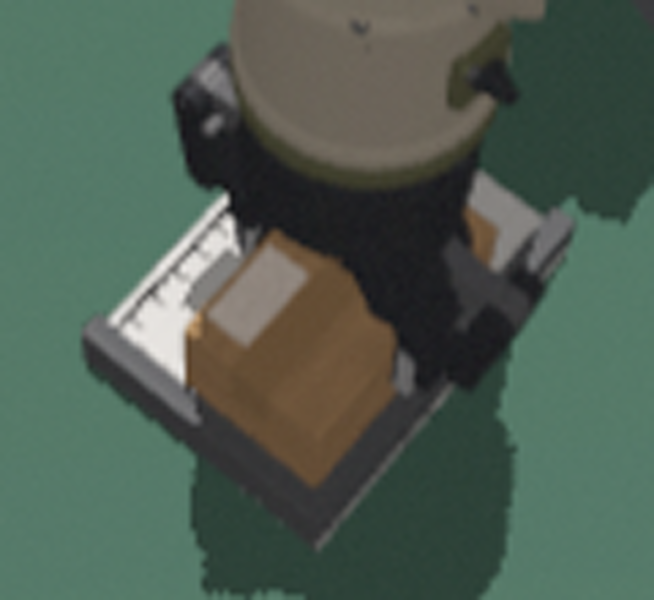

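{"method": "send_rows", "body": {
  "motion": [0,-0.002,0.002,0,0,0,-0.002,0.002,0,0,0,-0.002,0.002,0.0008,0,0,-0.002,0.002,0.0008,0]
}}

```text
t: 11.75
position: [0.6613, 0.1867, 0.033]
tool_rot: [-3.135, -0.006, 3.106]
force: [-12.5, -12.4, 10.1]
gripper_width: 0.0599
grip_force: 47.7
```

{"method": "send_rows", "body": {
  "motion": [80,0,0,0,0,80,0,0,0,0,80,0,0,0,0]
}}

```text
t: 12.05
position: [0.6647, 0.1907, 0.0334]
tool_rot: [-3.141, 0.001, 3.106]
force: [-2.1, -5.2, 3.0]
gripper_width: 0.0682
grip_force: 2.2
```

```bash
python3 go.py .66,.1873,.12,3.105
```

```text
t 12.05 pos [0.6647 0.1907 0.0334] rpy [-3.1413e+00  8.0000e-04  3.1059e+00] F [-2.1 -5.2  3. ] w 0.0682
.66,.1873,.12,3.105 shift [ 0.0046 -0.0036 -0.0866] turn 0.05 rows 2
```

{"method": "send_rows", "body": {
  "motion": [100,0.004,-0.004,0,0,100,0.004,-0.004,0,0,100,0.004,-0.004,0,0,100,0.004,-0.004,-0.05,0,100,0.004,-0.004,-0.1,0,100,0.004,-0.004,-0.12,0]
}}

```text
t: 12.65
position: [0.6621, 0.1884, 0.158]
tool_rot: [3.139, 0.006, 3.107]
force: [1.2, 0.1, 0.0]
gripper_width: 0.0854
grip_force: 0.0
```

```bash
python3 go.py .4325,.082,.15,2.577
```

```text
t 12.65 pos [0.6621 0.1884 0.158 ] rpy [3.1389 0.0058 3.1066] F [1.2 0.1 0. ] w 0.0854
.4325,.082,.15,2.577 shift [ 0.2258 -0.1143  0.008 ] turn 30.34 rows 6
```

{"method": "send_rows", "body": {
  "motion": [100,0.2258,-0.1143,0,30.3,100,0.2258,-0.1143,0,30.3,100,0.2258,-0.1143,0,30.3,100,0.2258,-0.1143,0,30.3,100,0.2258,-0.1143,0,30.3,100,0.2258,-0.1143,0,30.3,100,0.2258,-0.1143,0,30.3,100,0.2258,-0.1143,0,30.3]
}}

```text
t: 13.45
position: [0.4322, 0.0819, 0.1536]
tool_rot: [3.139, 0.002, 2.578]
force: [-0.1, 0.7, -0.5]
gripper_width: 0.0852
grip_force: 0.0
```

```bash
python3 go.py .4325,.082,.012,2.577
python3 - <<'E'
from bench import camera
import cv2,numpy as np
a=camera("scene")[240:370,250:400,::-1];b=camera("top")[120:250,160:310,::-1]
cv2.imwrite("pics/br3.png",cv2.resize(np.hstack([a,b]),(800,346),interpolation=cv2.INTER_CUBIC))
E
```

```text
t 13.45 pos [0.4322 0.0819 0.1536] rpy [3.1394e+00 1.6000e-03 2.5782e+00] F [-0.1  0.7 -0.5] w 0.0852
.4325,.082,.012,2.577 shift [-0.0002  0.0002  0.1416] turn 0.07 rows 3
```

View pics/br3.png

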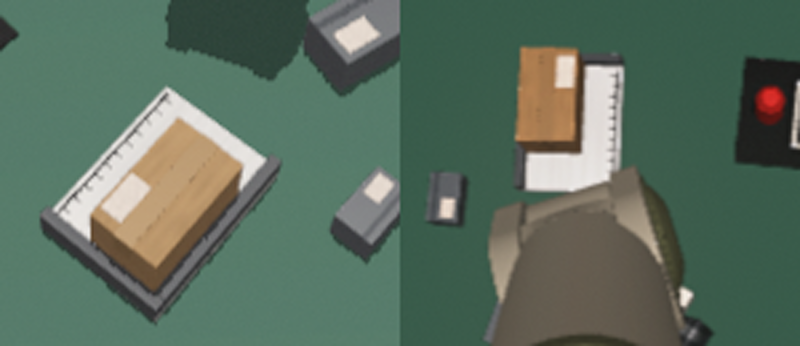

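```bash
cat > rel.py <<'E'
from h import *
B={"top":(.6419,.1687,-.036),"scene":(.6457,.1755,-.036)}
for n in("scene","top"):
    im=camera(n);i=im.astype(int)
    mk=(i[...,0]>1.35*i[...,2])&(i[...,0]>1.1*i[...,1])
    X=np.array([.66,.187,.07]);m=comp(im,n,X,mk)
    b=B[n];c,s=np.cos(b[2]),np.sin(b[2])
    # upper part only is visible: fit top face plus sides above fence (z>=25mm)
    P=box(100,60,25,70)
    q0=np.array([b[0]+.015,b[1]+.015,b[2]])
    # clip mask to near expected region
    q,f=fit(P,{n:m},q0);d=q[:2]-b[:2]
    print(n,q,f,"board-frame mm",1000*np.array([c*d[0]+s*d[1],-s*d[0]+c*d[1]]),m.sum())
E
python3 rel.py
```

```text
scene [ 0.66163718  0.19043492 -0.03070827] 0.12349919359655936 board-frame mm [15.38931059 15.49885804] 1841
top [ 0.65812881  0.18363855 -0.02741716] 0.02191419141914186 board-frame mm [15.68062248 15.51298121] 933
```

{"method": "send_rows", "body": {
  "motion": [100,0,0,0.05,0,100,0,0,0.1,0,100,0,0,0.14,0,100,0,0,0.14,0,0,0,0,0.14,0,0,0,0,0.14,0,0,0,0,0.14,0,0,0,0,0.14,0],
  "force": 30
}}

```text
t: 14.45
position: [0.4309, 0.0809, 0.0127]
tool_rot: [3.141, -0.0, 2.577]
force: [-0.6, 0.2, -1.4]
gripper_width: 0.0493
grip_force: 31.3
```

{"method": "send_rows", "body": {
  "motion": [0,0,0,-0.05,0,0,0,0,-0.1,0,0,0,0,-0.14,0,0,0,0,-0.145,0,0,0,0,-0.145,0]
}}

```text
t: 14.95
position: [0.432, 0.0808, 0.16]
tool_rot: [3.138, 0.003, 2.575]
force: [-0.4, -0.9, -2.6]
gripper_width: 0.0495
grip_force: 32.5
```

```bash
python3 go.py .659,.1868,.155,3.108  .659,.1868,.084,3.108
```

```text
t 14.95 pos [0.432  0.0808 0.16  ] rpy [3.1384e+00 3.0000e-03 2.5754e+00] F [-0.4 -0.9 -2.6] w 0.0495
.659,.1868,.155,3.108 shift [-0.1348  0.2112  0.005 ] turn -30.52 rows 6
.659,.1868,.084,3.108 shift [ 0.    -0.     0.071] turn 0.0 rows 2
```

{"method": "send_rows", "body": {
  "motion": [0,-0.1348,0.2112,0,-30.5,0,-0.1348,0.2112,0,-30.5,0,-0.1348,0.2112,0,-30.5,0,-0.1348,0.2112,0,-30.5,0,-0.1348,0.2112,0,-30.5,0,-0.1348,0.2112,0,-30.5,0,-0.1348,0.2112,0,-30.5,0,-0.1348,0.2112,0,-30.5]
}}

```text
t: 15.75
position: [0.6558, 0.187, 0.1561]
tool_rot: [-3.14, -0.003, 3.111]
force: [0.4, -1.2, -1.6]
gripper_width: 0.0494
grip_force: 32.4
```

{"method": "send_rows", "body": {
  "motion": [0,0,0,0,0,0,0,0,0,0]
}}

```text
t: 15.95
position: [0.6566, 0.1867, 0.1582]
tool_rot: [-3.141, 0.0, 3.11]
force: [-0.3, 0.0, -1.5]
gripper_width: 0.0492
grip_force: 32.4
```

```bash
python3 go.py  .659,.1868,.084,3.108
```

```text
t 15.95 pos [0.6566 0.1867 0.1582] rpy [-3.1407  0.      3.1098] F [-0.3  0.  -1.5] w 0.0492
.659,.1868,.084,3.108 shift [-0.0024  0.0001  0.0742] turn 0.11 rows 2
```

{"method": "send_rows", "body": {
  "motion": [0,-0.0024,0,0.03,0,0,-0.0024,0,0.06,0,0,-0.0024,0,0.07,0,0,-0.0024,0,0.0735,0,0,-0.0024,0,0.0735,0,0,-0.0024,0,0.0735,0]
}}

```text
t: 16.55
position: [0.6602, 0.1876, 0.0862]
tool_rot: [3.141, 0.002, 3.11]
force: [-0.2, 0.5, -0.2]
gripper_width: 0.0494
grip_force: 32.3
```

{"method": "send_rows", "body": {
  "motion": [0,0,0,0.001,0,0,0,0,0.001,0]
}}

```text
t: 16.75
position: [0.6599, 0.1873, 0.0845]
tool_rot: [3.141, 0.001, 3.11]
force: [0.5, -0.0, -2.1]
gripper_width: 0.0494
grip_force: 32.3
```

{"method": "send_rows", "body": {
  "motion": [0,0.001,-0.0005,0.0015,0,0,0.001,-0.0005,0.0015,0,0,0.001,-0.0005,0.0015,0]
}}

```text
t: 17.05
position: [0.6589, 0.1868, 0.0827]
tool_rot: [3.141, 0.001, 3.11]
force: [0.7, -0.6, 3.8]
gripper_width: 0.0494
grip_force: 33.0
```

{"method": "send_rows", "body": {
  "motion": [60,0,0,0,0,80,0,0,0,0,100,0,0,0,0,100,0,0,0,0,100,0,0,-0.03,0,100,0,0,-0.07,0,100,0,0,-0.07,0]
}}

```text
t: 17.75
position: [0.6606, 0.1886, 0.1573]
tool_rot: [3.138, 0.006, 3.11]
force: [-0.9, 0.3, -0.4]
gripper_width: 0.0852
grip_force: 0.0
```

```bash
python3 go.py .4367,.218,.15,2.81
```

```text
t 17.75 pos [0.6606 0.1886 0.1573] rpy [3.1383 0.0063 3.1099] F [-0.9  0.3 -0.4] w 0.0852
.4367,.218,.15,2.81 shift [0.2247 0.0222 0.0073] turn 17.18 rows 5
```

{"method": "send_rows", "body": {
  "motion": [100,0.224,0.022,0,17.2,100,0.224,0.022,0,17.2,100,0.224,0.022,0,17.2,100,0.224,0.022,0,17.2,100,0.224,0.022,0,17.2,100,0.224,0.022,0,17.2,100,0.224,0.022,0,17.2]
}}

```text
t: 18.45
position: [0.4356, 0.216, 0.1524]
tool_rot: [3.141, 0.001, 2.81]
force: [0.1, 1.0, -0.1]
gripper_width: 0.0857
grip_force: 0.0
```

```bash
python3 go.py .4367,.218,.012,2.81
```

```text
t 18.45 pos [0.4356 0.216  0.1524] rpy [3.1414e+00 8.0000e-04 2.8104e+00] F [ 0.1  1.  -0.1] w 0.0857
.4367,.218,.012,2.81 shift [-0.0004  0.0022  0.1404] turn 0.02 rows 3
```

{"method": "send_rows", "body": {
  "motion": [100,-0.0004,0.0022,0.05,0,100,-0.0004,0.0022,0.1,0,100,-0.0004,0.0022,0.137,0,100,-0.0004,0.0022,0.137,0,0,-0.0004,0.0022,0.137,0,0,-0.0004,0.0022,0.137,0,0,-0.0004,0.0022,0.137,0,0,-0.0004,0.0022,0.137,0],
  "force": 30
}}

```text
t: 19.25
position: [0.4377, 0.2181, 0.0169]
tool_rot: [3.139, 0.002, 2.809]
force: [0.6, 0.7, 9.3]
gripper_width: 0.0492
grip_force: 32.6
```

{"method": "send_rows", "body": {
  "motion": [0,0,0,-0.05,0,0,0,0,-0.1,0,0,0,0,-0.14,0,0,0,0,-0.15,0]
}}

```text
t: 19.65
position: [0.4378, 0.2184, 0.1698]
tool_rot: [3.137, 0.005, 2.809]
force: [-0.0, 0.3, -1.2]
gripper_width: 0.0494
grip_force: 33.5
```

```bash
python3 go.py .6456,-.1253,.16,1.453,1
```

```text
t 19.65 pos [0.4378 0.2184 0.1698] rpy [3.1372 0.0047 2.8085] F [-0.   0.3 -1.2] w 0.0494
.6456,-.1253,.16,1.453,1 shift [-0.3087 -0.2569  0.0098] turn 77.67 rows 10
```

{"method": "send_rows", "body": {
  "motion": [0,-0.3087,-0.2569,0,77.7,0,-0.3087,-0.2569,0,77.7,0,-0.3087,-0.2569,0,77.7,0,-0.3087,-0.2569,0,77.7,0,-0.3087,-0.2569,0,77.7,0,-0.3087,-0.2569,0,77.7,0,-0.3087,-0.2569,0,77.7,0,-0.3087,-0.2569,0,77.7]
}}

```text
t: 20.45
position: [0.6439, -0.1269, 0.1652]
tool_rot: [-3.141, 0.0, 1.603]
force: [1.3, 0.3, -3.0]
gripper_width: 0.0495
grip_force: 33.3
```

{"method": "send_rows", "body": {
  "motion": [0,0,0,0,9,0,0,0,0,9,0,0,0,0,9]
}}

```text
t: 20.75
position: [0.643, -0.1232, 0.1651]
tool_rot: [-3.141, -0.0, 1.458]
force: [-0.1, 0.2, -2.2]
gripper_width: 0.0494
grip_force: 33.3
```

```bash
python3 go.py .6456,-.1253,.022,1.453,1
cat > chk.py <<'E'
from h import *
def col(i,k):
    R,G,B=i[...,0],i[...,1],i[...,2]
    if k=="yellow":return (R>2*B)&(G>1.4*B)&(R>70)
Mt={"top":(.6384,-.1795,-.118),"scene":(.6403,-.1752,-.118)};Bd={"top":(.6419,.1687,-.036),"scene":(.6457,.1755,-.036)}
def report(k,n,m,b,z0,q0):
    q,f=fit(box(*DIM[k][:2],z0,z0+DIM[k][2]),{n:m},q0);d=q[:2]-b[:2];c,s=np.cos(b[2]),np.sin(b[2])
    print(k,n,np.round(q,4),round(f,3),"frame mm",np.round(1000*np.array([c*d[0]+s*d[1],-s*d[0]+c*d[1]]),1),"yaw rel deg",round(np.degrees(q[2]-b[2]),1))
E
python3 - <<'E'
from chk import *
for n in ("scene","top"):
    im=camera(n);i=im.astype(int);R,G,B_=i[...,0],i[...,1],i[...,2]
    white=objmask(im)&(~((R>1.35*B_)&(R>1.1*G)) | (R>1.8*G))
    X=np.array([.66,.187,.1])
    for k,mk,X,z0,b in(("yellow",col(i,"yellow"),np.array([.633,-.229,.049]),4,Mt[n]),):
        try:report(k,n,comp(im,n,X,mk),b,z0,[X[0],X[1],1.45])
        except Exception as e:print(k,n,e)
    cv2.imwrite(f"pics/w_{n}.png",cv2.resize((im[240:370,250:400] if n=="scene" else im[110:240,160:310])[:,:,::-1],(600,520),interpolation=cv2.INTER_CUBIC))
E
```

```text
t 20.75 pos [ 0.643  -0.1232  0.1651] rpy [-3.1407e+00 -3.0000e-04  1.4576e+00] F [-0.1  0.2 -2.2] w 0.0494
.6456,-.1253,.022,1.453,1 shift [-0.0018  0.0028  0.1431] turn 0.26 rows 3
yellow scene [ 0.6343 -0.2274  1.4133] 0.34 frame mm [  0.2 -52.5] yaw rel deg 87.7
yellow top [ 0.6272 -0.228   1.2623] 0.452 frame mm [ -5.4 -49.5] yaw rel deg 79.1
```

View pics/w_scene.png

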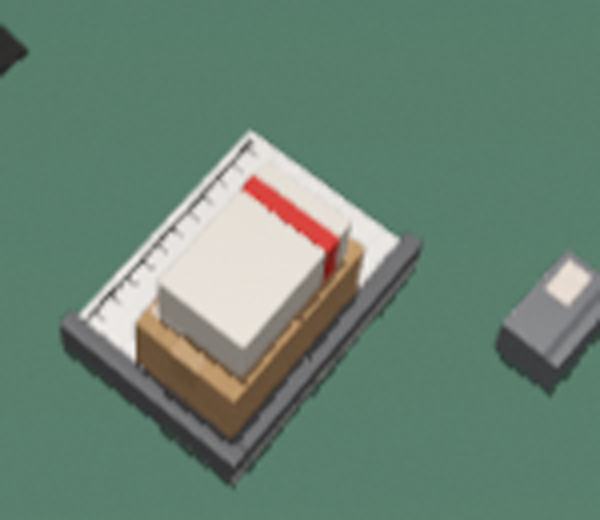

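White sits centred on brown (crop centre about (250,270)). Now lower the grey.

{"method": "send_rows", "body": {
  "motion": [0,-0.0018,0.0028,0.05,0.2,0,-0.0018,0.0028,0.1,0.2,0,-0.0018,0.0028,0.13,0.2,0,-0.0018,0.0028,0.141,0.2,0,-0.0018,0.0028,0.143,0.2,0,-0.0018,0.0028,0.143,0.2]
}}

```text
t: 21.45
position: [0.6469, -0.1257, 0.023]
tool_rot: [3.141, -0.0, 1.451]
force: [0.5, -1.3, -1.8]
gripper_width: 0.0496
grip_force: 33.9
```

{"method": "send_rows", "body": {
  "motion": [0,0,0,0.001,0,100,0,0,0.001,0,100,0,0,0.001,0,100,0,0,0.001,0,100,0,0,-0.03,0,100,0,0,-0.08,0,100,0,0,-0.13,0,100,0,0,-0.15,0]
}}

```text
t: 22.25
position: [0.6482, -0.1264, 0.1774]
tool_rot: [3.135, -0.0, 1.449]
force: [0.4, -0.1, 0.1]
gripper_width: 0.0854
grip_force: 0.0
```

{"method": "send_rows", "body": {
  "motion": [100,0.25,-0.15,0,0,100,0.25,-0.15,0,0,100,0.25,-0.15,0,0,100,0.25,-0.15,0,0,100,0.25,-0.15,0,0,100,0.25,-0.15,0,0,100,0.25,-0.15,0,0,100,0.25,-0.15,0,0]
}}

```text
t: 23.05
position: [0.5276, 0.1408, 0.1726]
tool_rot: [3.141, 0.0, 1.452]
force: [-0.3, -0.2, -0.6]
gripper_width: 0.0854
grip_force: 0.0
```

```bash
python3 go.py
python3 - <<'E'
from chk import *
for n in ("scene","top"):
    im=camera(n);i=im.astype(int)
    report("yellow",n,comp(im,n,np.array([.633,-.229,.049]),col(i,"yellow")),Mt[n],4,[.633,-.229,1.45])
    cv2.imwrite(f"pics/f_{n}.png",cv2.resize((im[150:370,110:400] if n=="scene" else im[100:260,160:450])[:,:,::-1],None,fx=2.7,fy=2.7,interpolation=cv2.INTER_CUBIC))
E
```

```text
t 23.05 pos [0.5276 0.1408 0.1726] rpy [3.1409 0.     1.4516] F [-0.3 -0.2 -0.6] w 0.0854
yellow scene [ 0.6317 -0.2295  1.4437] 0.072 frame mm [ -2.1 -55. ] yaw rel deg 89.5
yellow top [ 0.6308 -0.2346  1.4453] 0.046 frame mm [ -1.1 -55.6] yaw rel deg 89.6
```

View pics/f_scene.png

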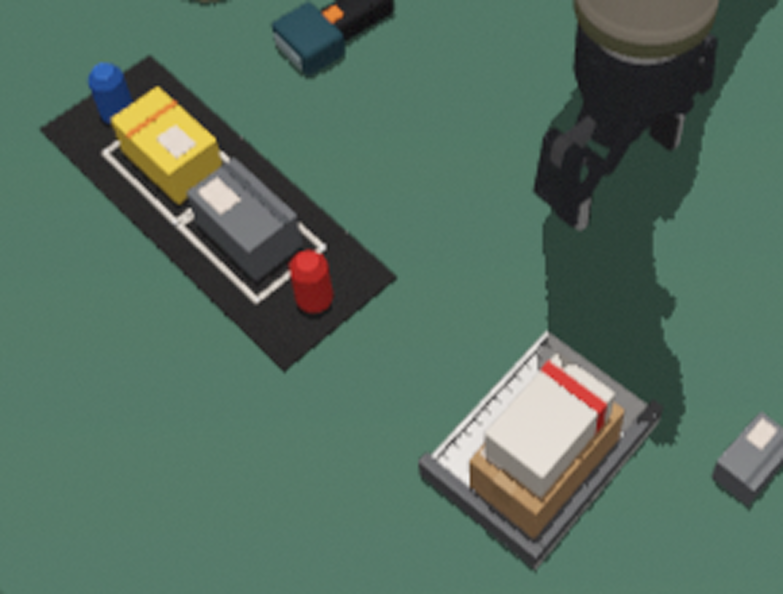

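View pics/f_top.png

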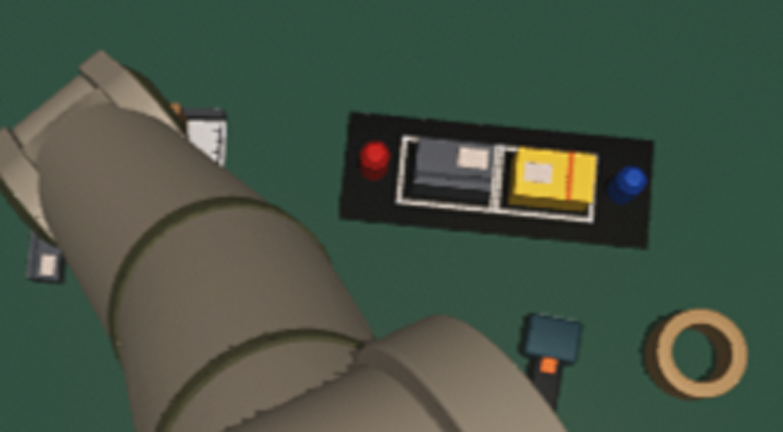

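Run:
```python
from chk import *
for n in ("scene","top"):
    im=camera(n);i=im.astype(int)
    # overlay residual: project predicted top face for the candidate offsets, score by grey colour
    mx=i.max(2);mn=i.min(2);mk=(mx>55)&(mx-mn<25)&(mx<130)
    b=Mt[n];c,s=np.cos(b[2]),np.sin(b[2])
    X=np.array([b[0]-s*.0525,b[1]+c*.0525,.049])
    w=np.array([[0,0],[0,1]]);poly=cv2.convexHull(proj(n,place(box(66,96,4,75),(X[0],X[1],b[2]))).astype(np.float32))
    r=np.zeros(mk.shape,np.uint8);cv2.fillConvexPoly(r,poly.astype(np.int32),1)
    lab=objmask(im)&(r>0)&((mx>45)&(mx-mn<30))
    whole=cv2.morphologyEx((mk&(r>0)).astype(np.uint8),cv2.MORPH_OPEN,np.ones((3,3)))
    m=comp(im,n,X-[.01,.02,0],whole>0)
    for z0,z1 in((48,49),(4,49)):
        q,f=fit(box(80,50,z0,z1),{n:m},[X[0],X[1],1.45]);d=q[:2]-b[:2]
        print(n,z0,m.sum(),np.round(q,4),round(f,3),np.round(1000*np.array([c*d[0]+s*d[1],-s*d[0]+c*d[1]]),1))
```

```text
scene 48 930 [ 0.6569 -0.1037  1.4326] 0.316 [ 8.  72.9]
scene 4 930 [ 0.644  -0.1259  1.4443] 0.191 [-2.1 49.4]
top 48 365 [ 0.6424 -0.1295  1.4391] 0.293 [-1.9 50.1]
top 4 365 [ 0.6441 -0.1302  1.3928] 0.424 [-0.1 49.6]
```

{"method": "send_rows", "body": {
  "motion": [100,0,0,-0.03,0,100,0,0,-0.03,0,100,0,0,-0.03,0,100,0,0,-0.03,0]
}}

```text
t: 23.65
position: [0.5278, 0.139, 0.2017]
tool_rot: [-3.141, 0.001, 1.448]
force: [-0.8, 0.7, -1.0]
gripper_width: 0.0856
grip_force: 0.0
```

```bash
python3 -c "
from bench import ctrl
print(ctrl.sign_off())"
```

```text
the job is handed in; nothing more can be done
None
```

All four cartons are staged and the job is handed in at about 24 s: brown is home against both fences, white is on top (centring checked only by eye in the picture), and grey and yellow are inside their bays, each about 3 mm off centre by camera estimate (rougher for grey).

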